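# Hang the filled tea strainer on the spring balance

## Task

Pick up the filled tea strainer by its top tab and hang its bail on the hook of the spring balance. Lower it slowly and let the sprung beam sink until it carries the whole weight and has settled, and only then let go, so that the beam neither drops nor springs up when you release, and is never jolted, wedged hard or pushed down to its stop. Leave the strainer hanging still and do not disturb the tins or the funnel.

Things in the scene. Friction and masses are not known exactly. Their poses are not given: they have to be found in the camera images.
- strainer: Closed stainless tea strainer, loose, 156 mm tall: round can 68 mm across and 58 mm high with its lid, an upright bail of 8 mm round wire, and a flat grip tab on top. Origin: centre of the underside; z up; the bail's crossbar runs along its y. Full of tea, so its weight is not known beforehand: 0.21 to 0.56 kg (2 to 5.5 N). Alike when turned half round.
- strainer_bar (a point): Middle of the bail's crossbar (8 mm round, along the strainer's y), 112 mm above the strainer's underside. The bail's legs stand 30 mm either side of it (52 mm clear between them); the open window under the crossbar is 50 mm high, down to the can's lid.
- strainer_tab (a point): Top centre of the grip tab, 156 mm above the underside, 44 mm above the crossbar's middle. The tab is 12 mm thick along the strainer's y, 26 mm wide along its x and reaches 40 mm down to the crossbar: pinch it across the 12 mm, from above, with the fingertips at least 10 mm above the crossbar.
- balance: Spring balance, fixed: foot 130 x 110 mm, column 245 mm high, a thin sprung beam (14 to 18 mm wide) pointing from the column along the balance's -x. Origin: on the shelf straight below the empty hook; the foot is centred 197 mm from it along +x and the beam's hinge, axis along y, is 225 mm above that. Bring the bail over the free end towards the column, crossbar across the beam.
- hook_seat (a point): On the beam, 200 mm from the hinge: where the crossbar's centre rests (within 3 mm) in an upward-open V notch, 18 mm wide across the beam. Its 45-degree cheeks rise 16 mm above this point; the free end is 24 mm beyond, the beam's underside 18 mm below. Bring the crossbar in 26 mm above it. Sinking, it follows its arc, some mm sideways; a crossbar held off the middle wedges sideways.
- beam (a joint): How far the beam has sunk, rad. 0: empty, at its upper stop, 0.18 rad above level; lower stop 0.5, not to be reached. Starts to yield at 1 N on the hook, then sinks 1 mm per 0.06 N (60 N/m); lightly damped, bounces if let go before the load is fully carried. The hook must never move faster than 70 mm/s (0.35 rad/s), up or down, nor be pressed or wedged with over 12 N.
- tin_a: Bystander: round tin, 62 mm across, 44 mm high, loose. Origin: centre of its underside.
- tin_b: Bystander: like tin_a.
- funnel: Bystander: green silicone funnel standing mouth down, 80 mm across, 85 mm high, loose. Origin: centre of its underside.

How it is judged (in metres and radians):
On the way, in this order (a step that is already met when the one before it is completed fails the run):
1. the strainer is lifted clear of the shelf in the fingers (height (world z) of strainer above 0.03 m and contact force between the fingers and strainer above 1 N), for 0.2 s.
2. the crossbar is in the hook and the beam has sunk and come to rest under it while the fingers still hold the strainer (distance between strainer_bar and hook_seat below 0.012 m and value of joint beam above 0.04 rad and velocity of joint beam between -0.08 and 0.08 rad/s and contact force between the fingers and strainer above 1 N), for 0.2 s.
At the end, for the whole second after the job is handed in: The strainer hangs by its crossbar in the hook's notch (within 12 mm of the seat), upright within 0.2 rad, released, its weight on the sunken beam (more than 0.04 rad), with strainer and beam at rest (under 50 mm/s and 0.1 rad/s) (distance between strainer_bar and hook_seat below 0.012 m and value of joint beam above 0.04 rad and contact force between strainer and balance above 1.2 N and angle between strainer's own z axis and vertical below 0.2 rad and linear speed of strainer below 0.05 m/s and velocity of joint beam between -0.1 and 0.1 rad/s and contact force between each of the arm, the fingers and strainer below 0.05 N); the robot touches nothing.
It fails at once if the beam drops faster than 0.35 rad/s (let go too early, or lowered too fast) (velocity of joint beam above 0.35 rad/s).
It fails at once if the beam springs up faster than 0.35 rad/s (let go while pressed too low) (velocity of joint beam below -0.35 rad/s).
It fails at once if the strainer is pressed or wedged on the hook with more than 12 N (contact force between strainer and balance above 12 N).
It fails at once if the beam is pushed down to its lower stop (value of joint beam above 0.48 rad).
It fails at once if a tin or the funnel is moved more than 20 mm (distance of any of tin_a, tin_b, funnel from where it was at the start of the episode above 0.02 m).
It also fails if it takes over 64 s, if anything falls off the work surface, if the arm or the gripper's body presses on something with over 40 N, if the wrist force passes 120 N, or if a joint passes its speed limit or range.

## Robot

A 7-joint arm with a two-finger parallel gripper is mounted at the origin on the work surface. World frame = base frame: x ahead of the robot, y to its left, z up, the work surface at z = 0. Lengths are in mm, angles in rad, forces in N, time in s.
With the tool pointing down it reaches from about 425 to 1025 mm from the base axis. Payload 9.4 kg.
Tool frame: the origin (TCP) lies at the very end of the fingers, on their centre line; the grasp point (between the pads) lies 19 mm behind it (env.pinch_z is the distance from the TCP to the grasp point, in mm); z points along the fingers, y is the line along which they close (so a half turn about z gives the same grasp; the last joint's range is limited). The gripper opens to 85 mm and grips with 20 to 120 N. Pads are 22 mm wide; open, the fingers measure 114 mm over their backs; the gripper's body (76 mm by 85 mm) begins 54 mm behind the grasp point. The pads swing forward as they close: fully open they stand 13 mm farther back than shut.
Start: joints at [1.079, 0.599, -0.003, 1.599, 0.002, 0.943, -0.08], TCP at [292.169, -663.522, 200.675] pointing down, gripper open.
Joint ranges: [-2.57, 2.57], [-0.35, 1.97], [-1.29, 1.29], [0.11, 2.56], [-1.05, 4.19], [0.11, 1.86], [-2.63, 2.63]. Speed limits (rad/s): [2.22, 2.22, 3.01, 3.01, 3.14, 3.14, 3.14].

## Interface

Orientations are given as a rotation vector (axis times angle).
In Python, from cell import env gives the robot as it stands.
- The arm moves only by the tool drive_tool, never from a script. Its argument "increments" is a list of rows, each a list of 7 numbers: the shift along the world's x, y, z in m, then the turn, a rotation vector about the world's x, y, z in rad, then the opening, from 0 (shut) to 1 (fully open). In form: [[tx, ty, tz, rx, ry, rz, claw], ...]. A call has 1 to 12 rows; each row shifts and turns the commanded pose from where the row before left it; what a row does not reach is not made up. A row lasts 1/8 s, in which the tool goes at most 62.5 mm and 10.7 degrees, less where a joint would pass 70% of its speed; a pose out of reach is approached as far as the arm can. A call is refused whole if a number of a shift passes 0.0625 or a number of a turn 0.188, either way. A call with a gripper value outside its range is refused whole. The fingers move at their own pace and stop on an object; "squeeze" is the grip in N (left out, the last holds). Time passes only in rows, so rows that do not move let the fingers close. It gives the time, the measured TCP pose, the force, the opening and the grip force at its end, in the units of the state.
- env.get_obs(): the state, without advancing time (a new reading comes with each control period).
- env.grab_frame(name): name is "scene" or "top" or "wrist"; returns a dict with "img" (384x512x3 uint8, red, green, blue), "intrinsics" (3x3 intrinsics, pixels), "rvec" (rotation vector, rad) and "tvec" (3), from world to camera coordinates, as OpenCV has them. Camera axes: x right, y down, z forward; pixel columns grow to the right and rows downward; lengths in mm; the calibration is good to about 2 mm. A picture is of the moment at which its call begins. There is no depth.
- env.close_job(): hands the job in; it is judged then, once.
The state is a dict: "time_s": time; "joint_positions": joint angles; "qvel": joint speeds; "effort": joint torques, N m; "position": TCP position; "tool_rot": TCP orientation; "wrist_force": force on the tool from outside, world axes, zero at the start; "torque": the same for the moment, N m; "finger_gap": finger opening in mm; "gripper_force": force on a finger pad.
Only numpy, scipy, OpenCV 4.12 (cv2) and the standard library are available. Lean on these libraries where they do the work, as an engineer would, in place of code of your own. Each camera call takes 0.05 s, during which the arm holds its last target. There are 200 camera calls.

## Working session

There is one attempt and no reset: what is moved stays moved. The work goes in short steps, Python scripts to look and compute and a tool call to move; the robot and the scene stay as the last step left them, time stands still between calls to the robot, and variables do not carry over. Pictures are saved under pics/ and viewed, at most 10 in all, crops included, and the job is handed in when it is done.

Besides the shell and the picture viewer there is one more tool, called after ">>>" as name([rows], argument=value, ...), one row to a line, values as JSON. drive_tool: Moves the arm, as the interface text tells. Its arguments: {"type":"object","properties":{"increments":{"type":"array","items":{"type":"array","items":{"type":"number"}}},"squeeze":{"type":"number"}},"required":["increments"]}

```bash
mkdir -p pics
python3 - <<'E'
from cell import env
import cv2,numpy as np
np.set_printoptions(suppress=True,precision=4)
o=env.get_obs();print({k:np.round(v,3) for k,v in o.items()}, env.pinch_z)
for n in ("scene","top"):
    f=env.grab_frame(n);np.savez(f"pics/{n}.npz",**f);cv2.imwrite(f"pics/{n}.png",f["img"][:,:,::-1])
    print(n,f["intrinsics"].tolist(),f["rvec"],f["tvec"])
a=[cv2.imread(f"pics/{n}.png") for n in ("scene","top")]
E
```

```text
{'time_s': np.float64(0.0), 'joint_positions': array([ 1.079,  0.6  , -0.003,  1.6  ,  0.002,  0.943, -0.08 ]), 'qvel': array([-0.002,  0.001,  0.   ,  0.001, -0.001, -0.001, -0.001]), 'effort': array([ -0.   , -77.644,   1.565, -25.8  ,   0.012,   0.009,   0.   ]), 'position': array([ 291.979, -663.057,  199.826]), 'tool_rot': array([-3.073, -0.647,  0.001]), 'wrist_force': array([-0.452, -0.817, -0.841]), 'torque': array([ 0.014,  0.02 , -0.039]), 'gripper_force': np.float64(0.0), 'finger_gap': np.float64(85.475)} 18.700000000000003
scene [[422.8522037073135, 0.0, 248.65206103704898], [0.0, 422.8522037073135, 191.39185714053588], [0.0, 0.0, 1.0]] [ 1.122   2.4729 -0.9017] [ 334.1547 -235.2096 1595.87  ]
top [[424.7220402851561, 0.0, 262.5295999817446], [0.0, 424.7220402851561, 187.63578126550686], [0.0, 0.0, 1.0]] [ 2.1281 -2.1124  0.1722] [  62.3174  570.6328 1362.0548]
```

View pics/scene.png

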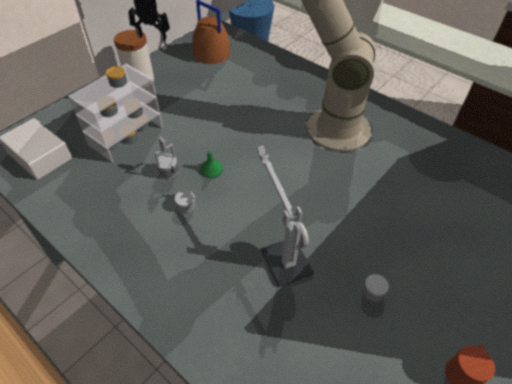

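View pics/top.png

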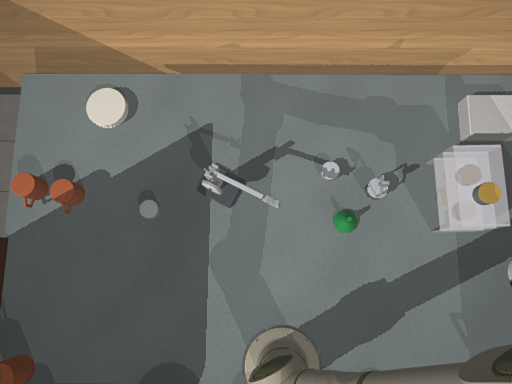

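The scene shows two strainer-like objects: scene (167,160) and (185,200), top (377,187) and (331,170). The funnel is at scene (212,165), the beam's free end at scene (264,150) and top (278,204), and one tin at top (149,209). I'll zoom in to tell the two objects apart.

Run:
```python
import cv2,numpy as np
s=cv2.imread("pics/scene.png");t=cv2.imread("pics/top.png")
a=cv2.resize(s[130:220,140:320],(800,400),interpolation=cv2.INTER_CUBIC)
t1=cv2.resize(t[150:240,310:400],(400,400),interpolation=cv2.INTER_CUBIC)
t2=cv2.resize(t[150:240,200:290],(400,400),interpolation=cv2.INTER_CUBIC)
o=np.vstack([a,np.hstack([t1,t2])]);cv2.imwrite("pics/crop.png",cv2.resize(o,(600,600)))
```

```text
(no output)
```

View pics/crop.png

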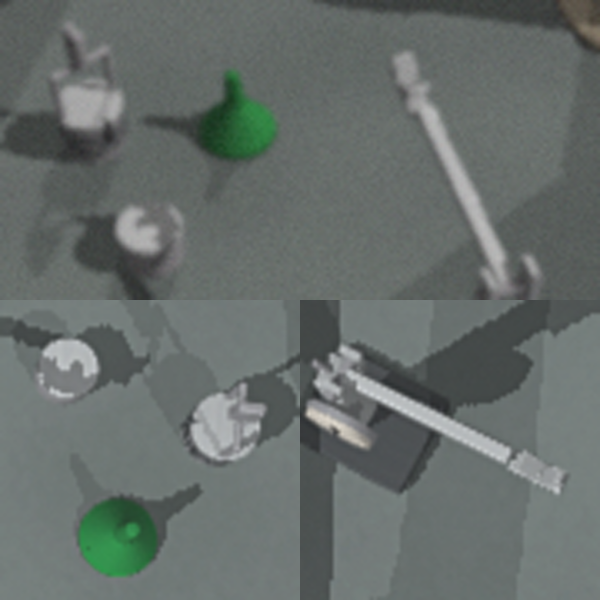

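The crop shows that the strainer is the left object in scene, with its tab top near (161,139), crossbar from (156.5,153) to (172,144), and top (377–388,182). The object at top (331,170) is a tin. The beam runs to a tip at top (279.5,206).

```bash
cat > h.py <<'E'
import cv2,numpy as np
np.set_printoptions(suppress=True,precision=2)
def cam(f):
    R=cv2.Rodrigues(np.array(f["rvec"],float))[0];return np.array(f["intrinsics"]),R,np.array(f["tvec"],float).ravel()
def ray(f,p):
    K,R,t=cam(f);d=R.T@np.linalg.inv(K)@[p[0],p[1],1.];return -R.T@t,d
def plane(f,p,z):
    c,d=ray(f,p);return c+d*(z-c[2])/d[2]
def tri(*fp):
    A=[];b=[]
    for f,p in fp:
        c,d=ray(f,p);d/=np.linalg.norm(d);M=np.eye(3)-np.outer(d,d);A.append(M);b.append(M@c)
    return np.linalg.lstsq(np.vstack(A),np.hstack(b),rcond=None)[0]
def proj(f,X):
    return cv2.projectPoints(np.array(X,float).reshape(-1,1,3),np.array(f["rvec"],float),np.array(f["tvec"],float),np.array(f["intrinsics"]),None)[0][:,0]
E
python3 - <<'E'
from h import *
S=np.load("pics/scene.npz");T=np.load("pics/top.npz")
g=T["img"].astype(int)
# beam
m=(g.min(2)>135);m2=np.zeros_like(m);m2[165:212,222:284]=1;m&=m2
print(m.sum());ys,xs=np.nonzero(m)
cs=sorted(set(xs));mid=np.array([[c,ys[xs==c].mean(),(xs==c).sum()] for c in cs]);print(mid[::4].tolist()[:20])
vx,vy,x0,y0=cv2.fitLine(mid[:,:2].astype(np.float32),cv2.DIST_HUBER,0,.01,.01).ravel()
for xe,z in((225,228),(250,245),(279.5,268)): print(xe,plane(T,(xe,y0+vy/vx*(xe-x0)),z))
print("tip tri",tri((S,(261.5,148)),(T,(279.5,206))))
# strainer
print("tab",tri((S,(161,139)),(T,(388,183))))
for p in((161,139),): print(plane(S,p,156))
for p in((156.5,153.4),(172.4,144.4)): print("bar scene",plane(S,p,114))
gg=cv2.cvtColor(T["img"],cv2.COLOR_RGB2GRAY)
print("top can c",plane(T,(377,188),58), "tin",plane(T,(331,170),44),plane(T,(149,209),44))
hsv=cv2.cvtColor(T["img"],cv2.COLOR_RGB2HSV);mg=(hsv[...,1]>150)&(abs(hsv[...,0].astype(int)-65)<20);mg[:, :300]=0;mg[:,400:]=0
y,x=np.nonzero(mg);print("funnel",plane(T,(x.mean(),y.mean()),20))
E
```

```text
320
[[222.0, 177.0, 5.0], [226.0, 179.0, 5.0], [230.0, 181.0, 5.0], [234.0, 182.5, 6.0], [238.0, 184.5, 6.0], [242.0, 186.5, 6.0], [246.0, 188.5, 6.0], [250.0, 190.5, 6.0], [254.0, 192.5, 6.0], [258.0, 194.5, 6.0], [262.0, 196.25, 4.0], [266.0, 199.0, 7.0], [270.0, 200.5, 8.0], [274.0, 203.0, 7.0], [278.0, 201.5, 2.0]]
225 [566.13 173.41 228.  ]
250 [526.6   98.97 245.  ]
279.5 [481.44  14.99 268.  ]
tip tri [477.97  17.89 263.07]
tab [ 567.14 -319.38  152.83]
[ 568.12 -313.98  156.  ]
bar scene [ 596.73 -313.23  114.  ]
bar scene [ 535.22 -305.78  114.  ]
top can c [ 570.05 -311.17   58.  ] tin [ 633.19 -163.08   44.  ] [496.96 444.27  44.  ]
funnel [ 455.88 -202.3    20.  ]
```

>>> drive_tool([
  [0.0276,0.0348,0.01,0,0,0.103,1],
  [0.0276,0.0348,0.01,0,0,0.103,1],
  [0.0276,0.0348,0.01,0,0,0.103,1],
  [0.0276,0.0348,0.01,0,0,0.103,1],
  [0.0276,0.0348,0.01,0,0,0.103,1],
  [0.0276,0.0348,0.01,0,0,0.103,1],
  [0.0276,0.0348,0.01,0,0,0.103,1],
  [0.0276,0.0348,0.01,0,0,0.103,1],
  [0.0276,0.0348,0.01,0,0,0.103,1],
  [0.0276,0.0348,0.01,0,0,0.103,1],
  [0,0,0,0,0,0,1],
  [0,0,0,0,0,0,1],
])

```text
time_s: 1.6
position: [567.5, -316.0, 300.2]
tool_rot: [-2.357, -2.076, 0.002]
wrist_force: [-0.1, -0.3, -0.0]
finger_gap: 85.2
gripper_force: 0.0
```

Run:
```python
from cell import env
from h import *
f=env.grab_frame("wrist");np.savez("pics/w1.npz",**f);cv2.imwrite("pics/w1.png",f["img"][:,:,::-1])
o=env.get_obs();print(o["time_s"],o["position"],cv2.Rodrigues(o["tool_rot"])[0])
K,R,t=cam(f);print("cam",-R.T@t,K[0,0])
print(proj(f,[[568,-315,156],[568,-315,112],[570,-311,58]]))
```

```text
1.65 [ 567.15 -316.64  300.09] [[ 0.13  0.99 -0.  ]
 [ 0.99 -0.13 -0.  ]
 [-0.   -0.   -1.  ]]
cam [ 577.94 -243.16  473.12] 300.72608229904773
[[255.65 164.7 ]
 [255.74 156.64]
 [256.88 145.94]]
```

View pics/w1.png

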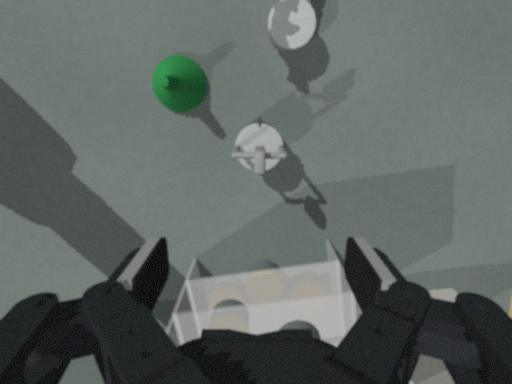

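The wrist view shows the crossbar from (234,155) to (286,154), the can centre near (259,147) and the tab top near (260,168). The fingers are nearly aligned.

Run:
```python
from h import *
f=np.load("pics/w1.npz")
g=cv2.cvtColor(f["img"],cv2.COLOR_RGB2GRAY).astype(int)
print(g[148:176:2,252:270:2])
a=plane(f,(234,155),112);b=plane(f,(286,154),112);print(a,b,np.linalg.norm(a-b),(a+b)/2,np.degrees(np.arctan2(*(b-a)[[1,0]])))
print(plane(f,(259.5,147),58),plane(f,(260,168),156))
cv2.imwrite("pics/c2.png",cv2.resize(f["img"][110:190,215:305,::-1],None,fx=6,fy=6,interpolation=cv2.INTER_CUBIC))
```

```text
[[172 161 131 125 121 114 134 171 172]
 [169 156 136 132 129 121 117 160 165]
 [153 149 152 150 152 144 122 129 137]
 [155 152 158 156 154 145 112  86  92]
 [141 149 158 156 148 139 110  82  82]
 [141 150 160 154 150 141 109 116 121]
 [164 162 154 150 150 139 119 157 164]
 [142 154 155 151 146 136 117 160 165]
 [125 140 156 150 146 137 116 159 169]
 [119 140 155 147 142 134 118 162 170]
 [132 136 154 146 147 133 120 157 158]
 [128 136 153 150 145 138 107 110  98]
 [123 132 145 141 138 130  98  81  82]
 [126 124 126 120 105  98  87  86  81]]
[ 542.01 -309.65  112.  ] [ 604.92 -316.43  112.  ] 63.28047353604075 [ 573.46 -313.04  112.  ] -6.150241893977421
[ 573.42 -312.93   58.  ] [ 572.2  -319.22  156.  ]
```

View pics/c2.png

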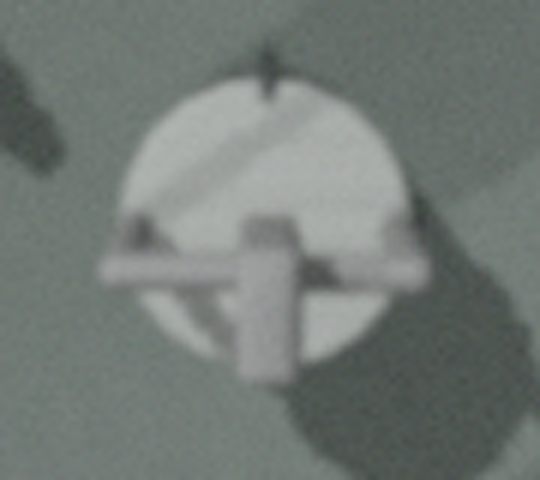

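The crossbar's middle is at about (573,-313) and its yaw already matches the tool. The next move is +6, +3.5 and down 171 mm, then close.

>>> drive_tool([
  [0.006,0.0035,-0.03,0,0,0,1],
  [0,0,-0.03,0,0,0,1],
  [0,0,-0.03,0,0,0,1],
  [0,0,-0.03,0,0,0,1],
  [0,0,-0.03,0,0,0,0.6],
  [0,0,-0.021,0,0,0,0.5],
  [0,0,0,0,0,0,0],
  [0,0,0,0,0,0,0],
  [0,0,0,0,0,0,0],
  [0,0,0,0,0,0,0],
  [0,0,0,0,0,0,0],
  [0,0,0,0,0,0,0],
], squeeze=40)

```text
time_s: 3.15
position: [574.2, -312.1, 129.9]
tool_rot: [2.357, 2.077, 0.0]
wrist_force: [-0.0, 0.1, -0.1]
finger_gap: -0.1
gripper_force: 0.0
```

The fingers closed on nothing, so I'll look before doing anything else.

Run:
```python
from cell import env
from h import *
f=env.grab_frame("wrist");np.savez("pics/w2.npz",**f)
s=env.grab_frame("scene");np.savez("pics/s2.npz",**s)
o=env.get_obs();print(o["time_s"],o["position"],o["finger_gap"],proj(s,[o["position"]]),proj(f,[o["position"],[573,-313,112]]))
a=cv2.resize(f["img"],(600,450));c=cv2.resize(s["img"][100:200,120:220],(450,450),interpolation=cv2.INTER_CUBIC)
cv2.imwrite("pics/m2.png",cv2.resize(np.hstack([a,c])[:,:,::-1],(800,343)))
```

```text
3.25 [ 574.19 -311.98  129.72] -0.05535660147660797 [[161.31 146.32]] [[254.52 218.13]
 [253.09 209.45]]
```

View pics/m2.png

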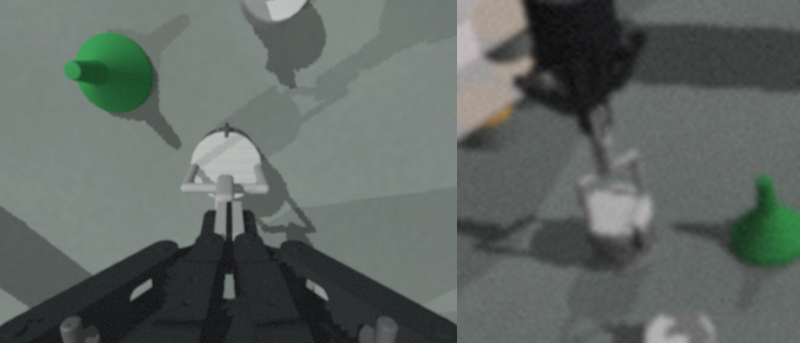

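The composite shows the shut fingers next to the tab: in the wrist image at about (255,230–263), with the crossbar at row 210. I need a closer crop.

Run:
```python
from h import *
f=np.load("pics/w2.npz");s=np.load("pics/s2.npz")
print(proj(f,[[573,-313,112],[573,-313,156],[573,-326,156],[573,-300,156],[574.2,-312,130],[574.2,-312,149]]))
print(proj(s,[[573,-313,112],[573,-313,156],[574.2,-312,130],[574.2,-312,149]]))
a=cv2.resize(f["img"][180:280,205:305],(400,400),interpolation=cv2.INTER_CUBIC)
b=cv2.resize(s["img"][125:175,140:190],(400,400),interpolation=cv2.INTER_CUBIC)
cv2.imwrite("pics/m3.png",np.hstack([a,b])[:,:,::-1])
```

```text
[[253.09 209.45]
 [252.35 239.29]
 [255.39 260.47]
 [249.16 217.12]
 [254.54 218.33]
 [254.38 231.69]]
[[162.26 149.95]
 [160.03 139.94]
 [161.29 146.26]
 [160.32 141.91]]
```

View pics/m3.png

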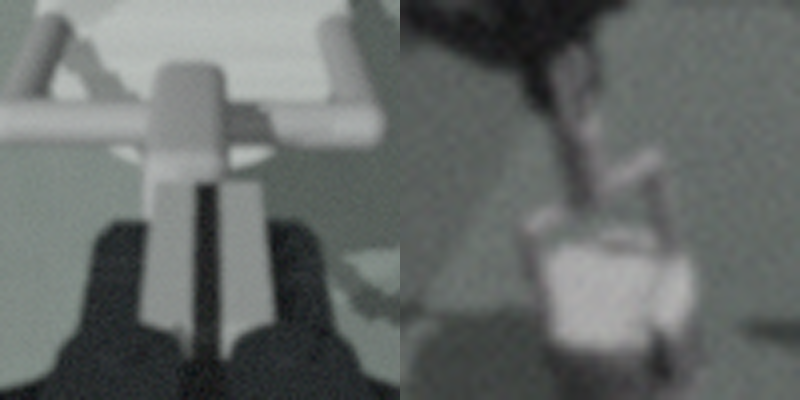

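Run:
```python
from h import *
f=np.load("pics/w1.npz");w=np.load("pics/w2.npz");s=np.load("pics/s2.npz");S=np.load("pics/scene.npz")
y=np.array([.992,-.13,0]);x=np.array([.13,.992,0]);T=np.array([567.2,-316.6,300.])
for dz in(13,0,40): print("w1",dz,[proj(f,[T+sg*y*42.5+k*x*11+[0,0,dz]]).round(0).tolist() for sg in(-1,1) for k in(-1,1)])
T=np.array([574.2,-312,129.8])
for dz in(0,15,30,45,60): print("w2",dz,proj(w,[T+x*11+[0,0,dz],T-x*11+[0,0,dz]]).round(0).tolist())
for dz in(0,30,60): print("s0",proj(S,[[292-19,-663+40,200+dz],[292+17,-663-40,200+dz]]).round(0).tolist())
g=cv2.cvtColor(w["img"],cv2.COLOR_RGB2GRAY);print(g[222:270:3,236:276:2])
```

```text
w1 13 [[[182.0, 245.0]], [[179.0, 210.0]], [[326.0, 245.0]], [[329.0, 210.0]]]
w1 0 [[[187.0, 235.0]], [[185.0, 202.0]], [[321.0, 235.0]], [[324.0, 203.0]]]
w1 40 [[[169.0, 270.0]], [[166.0, 230.0]], [[338.0, 271.0]], [[341.0, 231.0]]]
w2 0 [[255.0, 202.0], [254.0, 234.0]]
w2 15 [[254.0, 211.0], [254.0, 246.0]]
w2 30 [[254.0, 221.0], [254.0, 259.0]]
w2 45 [[254.0, 234.0], [254.0, 275.0]]
w2 60 [[254.0, 250.0], [254.0, 295.0]]
s0 [[164.0, 52.0], [143.0, 48.0]]
s0 [[163.0, 45.0], [141.0, 41.0]]
s0 [[162.0, 37.0], [140.0, 33.0]]
[[134 135 149 170 175 168 167 161 153 153 154 139 116 105 114 102  92  95
   93  91]
 [134 132 144 169 161 156 154 150 147 114 110 102 112 122 119 119 116 102
   91  91]
 [132 133 148 169 147 140 143 142 131  67  34  50 123 142 142 143 138 119
   92  92]
 [132 134 147 163 143 143 140 143 131  69  37  49 122 142 138 139 140 120
   91  93]
 [113 118 124 147 142 142 143 141 126  59  32  42 113 140 141 142 144 126
   80  75]
 [ 50  43  43 109 139 141 140 142 124  56  36  45 112 143 143 139 142 125
   53  30]
 [ 42  40  56 121 143 142 142 142 126  58  26  45 113 143 143 142 139 130
   56  24]
 [ 40  37  65 129 139 143 140 144 124  45  35  47 112 143 141 141 141 138
   74  30]
 [ 49  52  74 136 143 141 143 140 122  50  40  40 109 142 142 140 140 136
   89  29]
 [ 41  46  83 138 140 142 142 143 123  50  34  39 104 139 141 141 140 142
  102  32]
 [ 44  44  95 139 141 142 142 139 121  49  33  39 104 142 140 142 142 140
  117  39]
 [ 44  41 107 143 139 142 142 140 120  42  40  40 100 142 140 143 143 141
  118  39]
 [ 42  50 112 144 142 141 141 141 121  46  39  38 103 142 141 143 140 140
  123  50]
 [ 42  46  62  86 113 130 121 122 126  48  38  48 110 152 150 143 121  94
   72  42]
 [ 42  45  41  44  38  38  59  93  96  44  46  44 113 147 101  54  44  40
   49  37]
 [ 36  47  36  40  46  38  36  67  74  34  32  35 101 109  46  42  41  41
   44  39]]
```

The wrist view shows the pads are still above the tab: their lower front edge is at row 226, about 30 mm higher than the reported TCP implies. I'll open, lower 22 mm in small steps and check the force.

>>> drive_tool([
  [0,0,0,0,0,0,0.6],
  [0,0,0,0,0,0,0.6],
  [0,0,0,0,0,0,0.6],
  [0,0,0,0,0,0,0.6],
  [-0.001,-0.001,-0.006,0,0,0,0.6],
  [0,0,-0.006,0,0,0,0.6],
  [0,0,-0.005,0,0,0,0.6],
  [0,0,-0.005,0,0,0,0.6],
  [0,0,0,0,0,0,0.6],
], squeeze=25)

```text
time_s: 4.38
position: [573.0, -312.8, 107.1]
tool_rot: [-2.356, -2.077, 0.0]
wrist_force: [-0.1, -0.2, 0.2]
finger_gap: 51.0
gripper_force: 0.0
```

Run:
```python
from cell import env
from h import *
f=env.grab_frame("wrist");np.savez("pics/w3.npz",**f)
s=env.grab_frame("scene");np.savez("pics/s3.npz",**s)
o=env.get_obs();print(o["position"],o["wrist_force"],o["finger_gap"])
a=cv2.resize(f["img"][160:300,185:325],(400,400),interpolation=cv2.INTER_CUBIC)
b=cv2.resize(s["img"][110:170,130:190],(400,400),interpolation=cv2.INTER_CUBIC)
cv2.imwrite("pics/m4.png",np.hstack([a,b])[:,:,::-1])
```

```text
[ 573.26 -313.    107.66] [-0.68 -1.33  0.29] 51.030458512038464
```

View pics/m4.png

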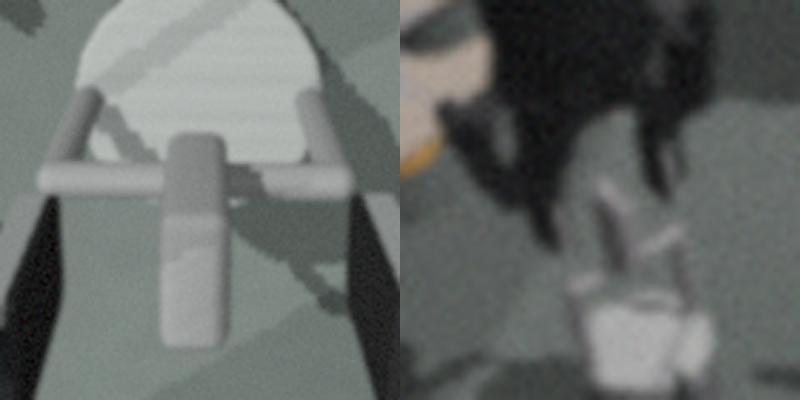

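Both views show the tab between the open fingers, with the tips about 26 mm above the crossbar (scene crop tips (548,245) and (668,195), bar ends (575,285) and (683,232)). This height suits the grip, so I'll close here.

>>> drive_tool([
  [0,0,0,0,0,0,0],
  [0,0,0,0,0,0,0],
  [0,0,0,0,0,0,0],
  [0,0,0,0,0,0,0],
  [0,0,0,0,0,0,0],
  [0,0,0,0,0,0,0],
], squeeze=40)

```text
time_s: 5.22
position: [573.0, -313.1, 107.9]
tool_rot: [-2.357, -2.077, 0.001]
wrist_force: [-3.1, -0.2, 4.8]
finger_gap: 11.1
gripper_force: 41.6
```

>>> drive_tool([
  [0,0,0.008,0,0,0,0],
  [0,0,0.016,0,0,0,0],
  [0,0,0.02,0,0,0,0],
  [0,0,0.022,0,0,0,0],
  [0,0,0.024,0,0,0,0],
  [0,0,0.024,0,0,0,0],
  [0,0,0.024,0,0,0,0],
  [0,0,0.024,0,0,0,0],
  [0,0,0.02,0,0,0,0],
  [0,0,0.012,0,0,0,0],
  [0,0,0,0,0,0,0],
  [0,0,0,0,0,0,0],
])

```text
time_s: 6.72
position: [572.7, -312.9, 300.9]
tool_rot: [-2.356, -2.077, 0.001]
wrist_force: [-0.0, 0.1, -1.7]
finger_gap: 11.1
gripper_force: 40.4
```

Run:
```python
from cell import env
from h import *
F=[]
for n in("scene","top","wrist"):
    f=env.grab_frame(n);np.savez(f"pics/{n}4.npz",**f);o=env.get_obs();F.append(o["wrist_force"])
print(o["time_s"],o["position"],np.array(F),o["torque"],o["finger_gap"],o["gripper_force"])
w=np.load("pics/wrist4.npz");s=np.load("pics/scene4.npz")
B=o["position"]+[0,0,4.5]
print(B,proj(w,[B]),proj(s,[B]))
a=cv2.resize(w["img"][140:300,165:345],(450,400),interpolation=cv2.INTER_CUBIC)
p=proj(s,[B])[0].astype(int);c=s["img"][p[1]-30:p[1]+50,p[0]-35:p[0]+35];print(p)
b=cv2.resize(c,(350,400),interpolation=cv2.INTER_CUBIC)
cv2.imwrite("pics/m5.png",np.hstack([a,b])[:,:,::-1])
```

```text
6.875 [ 572.83 -312.88  300.78] [[-0.49  0.69 -2.21]
 [ 0.43  0.43 -2.86]
 [ 0.61  0.17 -3.05]] [-0.03  0.02  0.07] 11.109868452051163 40.42679250240326
[ 572.83 -312.88  305.28] [[254.66 221.23]] [[151.62 101.84]]
[151 101]
```

View pics/m5.png

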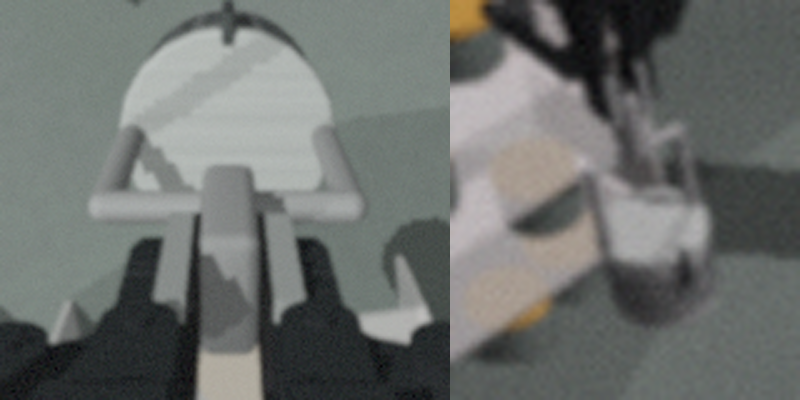

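The strainer is held upright in the grip (crossbar at wrist row 222, as predicted) and weighs about 3 N. Next I'll carry it to a point 90 mm outside the free end, with the crossbar turned square to the beam.

>>> drive_tool([
  [-0.006,0.013,0,0,0,-0.018,0],
  [-0.0125,0.0275,0,0,0,-0.036,0],
  [-0.0135,0.03,0,0,0,-0.04,0],
  [-0.0135,0.03,0,0,0,-0.04,0],
  [-0.0135,0.03,0,0,0,-0.04,0],
  [-0.0135,0.03,0,0,0,-0.04,0],
  [-0.0135,0.03,0,0,0,-0.04,0],
  [-0.0135,0.03,0,0,0,-0.04,0],
  [-0.0125,0.0275,0,0,0,-0.036,0],
  [-0.008,0.016,0,0,0,-0.022,0],
  [-0.003,0.006,0,0,0,-0.009,0],
  [0,0,0,0,0,0,0],
])

```text
time_s: 8.38
position: [450.0, -42.9, 301.8]
tool_rot: [2.691, 1.621, 0.0]
wrist_force: [-0.6, -0.5, -2.1]
finger_gap: 11.4
gripper_force: 40.4
```

Run:
```python
from cell import env
from h import *
F=[]
for n in("scene","top","wrist"):
    f=env.grab_frame(n);np.savez(f"pics/{n}5.npz",**f);o=env.get_obs();F.append(o["wrist_force"])
print(o["time_s"],o["position"],np.array(F));print(cv2.Rodrigues(o["tool_rot"])[0])
w=np.load("pics/wrist5.npz");u=np.array([.471,.882,0])
seat=np.array([492,36,260.8]);print(proj(w,[seat,seat-u*23.6+[0,0,4.3],seat+u*60-[0,0,11]]))
cv2.imwrite("pics/m6.png",cv2.resize(w["img"][:,:,::-1],(800,600),interpolation=cv2.INTER_CUBIC))
```

```text
8.525 [450.41 -43.66 301.63] [[ 0.08 -0.53 -2.67]
 [ 0.83  0.13 -3.06]
 [ 0.11  0.4  -2.79]]
[[ 0.47  0.88  0.  ]
 [ 0.88 -0.47 -0.  ]
 [-0.    0.   -1.  ]]
[[254.04  69.7 ]
 [253.97 106.56]
 [254.24 -28.58]]
```

View pics/m6.png

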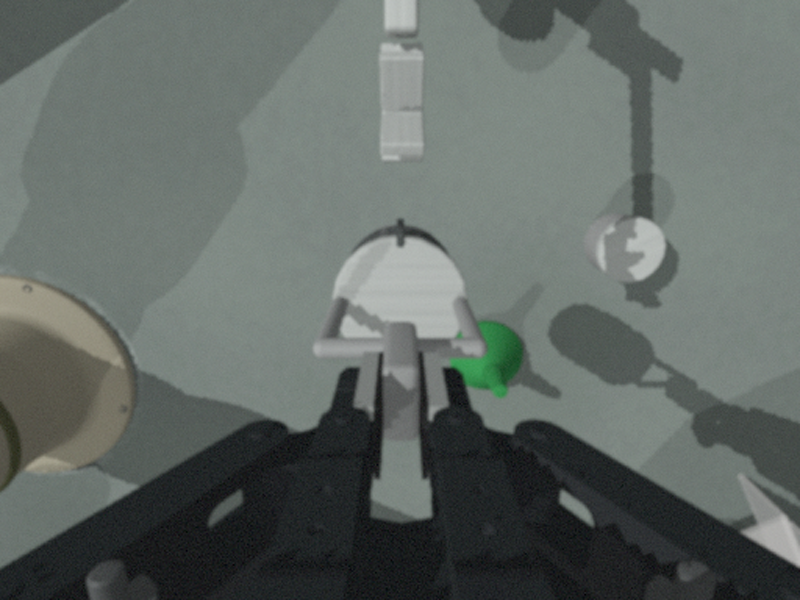

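The wrist view shows the beam at column 256.6 with the V notch line at about row 69 and the tip at row 101. The crossbar's middle is at column 256.3, so it is aligned sideways and square to the beam. My picture budget is used up, so the rest goes by numbers.

Run:
```python
from h import *
w=np.load("pics/wrist5.npz");g=cv2.cvtColor(w["img"],cv2.COLOR_RGB2GRAY).astype(int)
print(g[24:106,248:264].mean(1).round(0).astype(int).tolist())
for r in(30,68,72,85,98):
    e=np.diff(g[r-2:r+3].mean(0)[235:280]);print(r,235.5+e.argmax()+.0,235.5+e.argmin())
u=np.array([.471,.882,0]);v=np.array([.882,-.471,0])
T=np.array([450.2,-43.2,301.7])
for p,z in(((256.6,69.2),255),((256.6,101),270),((256.3,222),306.1)):
    d=plane(w,p,z)-T;print(p,z,"along",d@u,"lat",d@v)
```

```text
[118, 129, 132, 136, 140, 148, 154, 160, 166, 166, 166, 168, 174, 175, 166, 157, 155, 155, 155, 155, 154, 155, 155, 155, 156, 154, 154, 154, 155, 155, 154, 155, 154, 155, 154, 154, 154, 154, 154, 154, 154, 153, 153, 151, 147, 144, 145, 156, 165, 165, 164, 163, 163, 163, 163, 164, 164, 164, 164, 164, 164, 164, 164, 164, 164, 165, 167, 173, 176, 170, 163, 159, 158, 157, 155, 156, 158, 154, 142, 130, 130, 132]
30 243.5 256.5
68 243.5 269.5
72 243.5 269.5
85 243.5 270.5
98 243.5 270.5
(256.6, 69.2) 255 along 90.29599056121103 lat 1.2725954121149314
(256.6, 101) 270 along 69.65731559660686 lat 1.3166072856909032
(256.3, 222) 306.1 along -0.4563648117250622 lat 1.309757062240812
```

Run:
```python
from h import *
w=np.load("pics/wrist5.npz");u=np.array([.471,.882,0]);T=np.array([450.2,-43.2,301.7])
for r,z,k in((92,280.4,18.5),(37,272.6,-24.2),(69,255,1)): print((plane(w,(256.7,r),z)-T)@u+k)
```

```text
93.70697211024576
83.16762961718803
91.42405831880728
```

>>> drive_tool([
  [0,0,-0.009,0,0,0,0],
  [0,0,-0.0095,0,0,0,0],
  [0,0,0,0,0,0,0],
  [0.0048,0.0088,0,0,0,0,0],
  [0.0048,0.0088,0,0,0,0,0],
  [0.0048,0.0088,0,0,0,0,0],
  [0.0048,0.0088,0,0,0,0,0],
  [0.0048,0.0088,0,0,0,0,0],
  [0.0024,0.0044,0,0,0,0,0],
  [0.0024,0.0044,0,0,0,0,0],
  [0.0024,0.0044,0,0,0,0,0],
  [0,0,0,0,0,0,0],
])

```text
time_s: 10.02
position: [481.5, 14.4, 283.2]
tool_rot: [-2.691, -1.621, -0.0]
wrist_force: [-0.4, -0.9, -3.2]
finger_gap: 10.9
gripper_force: 40.4
```

Run:
```python
from cell import env
from h import *
w=env.grab_frame("wrist");np.savez("pics/w6.npz",**w);o=env.get_obs();print(o["time_s"],o["position"],o["wrist_force"])
g=cv2.cvtColor(w["img"],cv2.COLOR_RGB2GRAY).astype(int)
print(g[90:226:2,244:270].mean(1).round(0).astype(int).tolist())
T=o["position"];u=np.array([.471,.882,0]);t=25
print(proj(w,[T+[0,0,4.4]]),[proj(w,[[450.2+43.06+u[0]*k,-43.2+80.6+u[1]*k,z]]).round(0).tolist() for k,z in((0,260.8),(-1,255),(-18.5,280.4),(24,272.6))])
for r in(110,130,150,170,190,205):
    e=np.diff(g[r-2:r+3].mean(0)[225:290]);print(r,225.5+e.argmax(),225.5+e.argmin())
```

```text
10.075 [481.37  14.19 283.17] [-0.03 -0.4  -1.79]
[177, 177, 177, 177, 176, 177, 177, 177, 177, 177, 178, 178, 177, 177, 177, 177, 177, 169, 143, 129, 149, 162, 175, 178, 178, 174, 166, 166, 171, 168, 156, 155, 156, 155, 155, 155, 154, 150, 133, 128, 138, 161, 162, 162, 163, 163, 163, 163, 163, 164, 163, 164, 164, 163, 165, 161, 138, 145, 139, 127, 126, 125, 124, 119, 114, 115, 117, 115]
[[254.67 222.1 ]] [[[254.0, 170.0]], [[254.0, 169.0]], [[254.0, 206.0]], [[254.0, 136.0]]]
110 245.5 265.5
130 242.5 256.5
150 241.5 270.5
170 240.5 244.5
190 272.5 269.5
205 264.5 226.5
```

>>> drive_tool([
  [0.0021,0.004,0,0,0,0,0],
  [0.0021,0.004,0,0,0,0,0],
  [0.0021,0.0039,0,0,0,0,0],
  [0.0021,0.0039,0,0,0,0,0],
  [0.0021,0.0039,0,0,0,0,0],
  [0.0021,0.0039,0,0,0,0,0],
  [0,0,0,0,0,0,0],
  [0,0,0,0,0,0,0],
])

```text
time_s: 11.08
position: [493.9, 37.7, 283.1]
tool_rot: [2.692, 1.62, -0.0]
wrist_force: [-0.9, -0.4, -2.7]
finger_gap: 11.0
gripper_force: 40.4
```

```bash
cat > st.py <<'E'
from cell import env
from h import *
import sys
u=np.array([.471,.882,0]);F=[];P=[]
for i in range(4):
    w=env.grab_frame("wrist");o=env.get_obs();F.append(o["wrist_force"]);P.append(o["position"])
np.savez(f"pics/{sys.argv[1]}.npz",**w)
F=np.mean(F,0);P=np.mean(P,0)
g=cv2.cvtColor(w["img"],cv2.COLOR_RGB2GRAY).astype(int)
print(o["time_s"],P,"along",(P-[450.2,-43.2,0])@u,"F",F,"F along",F@u,"torque",o["torque"],o["finger_gap"])
print(g[120:226:2,244:250].mean(1).round(0).astype(int).tolist())
print(g[120:226:2,262:268].mean(1).round(0).astype(int).tolist())
E
python3 st.py w7
```

```text
11.275 [493.89  37.61 283.16] along 91.85114142520236 F [-0.05  0.19 -2.92] F along 0.14549084957296546 torque [ 0.02 -0.03 -0.01] 11.026319575176602
[180, 180, 179, 180, 179, 179, 178, 179, 178, 177, 176, 176, 175, 170, 164, 168, 179, 189, 185, 186, 185, 184, 180, 170, 187, 188, 187, 187, 188, 187, 181, 170, 169, 170, 156, 135, 150, 159, 160, 160, 160, 160, 155, 156, 153, 146, 144, 146, 137, 138, 139, 141, 135]
[155, 155, 157, 157, 155, 157, 156, 156, 156, 157, 156, 156, 154, 148, 144, 145, 151, 156, 160, 158, 159, 158, 152, 120, 117, 149, 172, 173, 174, 174, 165, 162, 165, 167, 153, 130, 138, 155, 155, 155, 155, 154, 151, 130, 122, 113, 112, 110, 100, 97, 97, 98, 98]
```

>>> drive_tool([
  [0,0,-0.003,0,0,0,0],
  [0,0,-0.003,0,0,0,0],
  [0,0,-0.003,0,0,0,0],
  [0,0,-0.003,0,0,0,0],
  [0,0,-0.003,0,0,0,0],
  [0,0,-0.003,0,0,0,0],
  [0,0,-0.003,0,0,0,0],
  [0,0,-0.002,0,0,0,0],
  [0,0,0,0,0,0,0],
])

```text
time_s: 12.4
position: [494.1, 37.9, 260.1]
tool_rot: [-2.691, -1.62, -0.0]
wrist_force: [-0.2, 0.1, -1.4]
finger_gap: 11.0
gripper_force: 40.6
```

```bash
python3 st.py w8
```

```text
12.6 [494.1   37.91 260.28] along 92.21291017365445 F [ 0.24  0.82 -1.76] F along 0.8365983514245074 torque [ 0.25 -0.12  0.02] 10.812854916601491
[189, 189, 188, 188, 188, 189, 187, 188, 188, 188, 187, 188, 187, 186, 185, 184, 188, 190, 190, 190, 190, 190, 191, 190, 191, 191, 188, 172, 182, 186, 185, 178, 174, 172, 172, 171, 161, 168, 169, 173, 169, 154, 154, 150, 142, 135, 135, 138, 135, 137, 139, 141, 134]
[163, 162, 162, 162, 162, 162, 161, 162, 162, 162, 161, 162, 162, 160, 159, 160, 160, 165, 166, 167, 166, 166, 166, 167, 166, 168, 165, 139, 116, 134, 164, 171, 171, 172, 171, 170, 161, 164, 167, 166, 147, 128, 128, 114, 99, 96, 98, 97, 95, 94, 98, 97, 96]
```

>>> drive_tool([
  [0.0003,0.0006,0,0,0,0,0],
  [0.0003,0.0006,0,0,0,0,0],
  [0.0003,0.0006,0,0,0,0,0],
  [0.0003,0.0005,0,0,0,0,0],
  [0,0,0,0,0,0,0],
])

```text
time_s: 13.22
position: [494.7, 39.3, 260.0]
tool_rot: [2.692, 1.619, -0.002]
wrist_force: [-2.5, -4.9, -0.8]
finger_gap: 11.0
gripper_force: 40.7
```

```bash
python3 st.py w9
```

```text
13.425 [494.69  39.26 260.01] along 93.68432999937924 F [-2.52 -4.82 -0.15] F along -5.436708143854387 torque [-1.23  0.57 -0.02] 11.117259094404748
[188, 188, 187, 188, 188, 188, 188, 187, 188, 187, 187, 187, 186, 185, 183, 183, 185, 188, 188, 188, 188, 189, 190, 190, 190, 191, 192, 191, 178, 180, 186, 184, 178, 173, 173, 172, 172, 165, 164, 168, 171, 172, 157, 149, 148, 142, 136, 135, 132, 134, 138, 140, 135]
[164, 163, 165, 165, 165, 164, 165, 164, 164, 164, 165, 164, 163, 163, 163, 162, 164, 166, 168, 168, 168, 168, 168, 168, 168, 167, 168, 168, 152, 120, 115, 138, 167, 172, 171, 171, 172, 164, 161, 165, 167, 158, 131, 117, 101, 97, 96, 95, 96, 96, 96, 98, 97]
```

The crossbar was already seated and the shift wedged it against the column-side cheek. I'll go back and then sink along the arc.

>>> drive_tool([
  [-0.0003,-0.0005,0,0,0,0,0],
  [-0.0003,-0.0006,0,0,0,0,0],
  [-0.0003,-0.0005,0,0,0,0,0],
  [-0.0002,-0.0004,0,0,0,0,0],
  [0,0,0,0,0,0,0],
])

```text
time_s: 14.05
position: [494.5, 38.8, 260.3]
tool_rot: [-2.691, -1.621, -0.002]
wrist_force: [0.8, 1.4, -1.7]
finger_gap: 10.9
gripper_force: 40.6
```

```bash
python3 st.py w10
```

```text
14.25 [494.44  38.71 260.3 ] along 93.08046939294063 F [ 1.02  1.64 -1.36] F along 1.925313799498057 torque [ 0.54 -0.27  0.04] 10.664960715642719
[188, 187, 188, 188, 188, 187, 187, 188, 188, 187, 187, 187, 186, 186, 183, 184, 187, 189, 189, 188, 189, 190, 190, 191, 191, 192, 192, 184, 175, 186, 186, 182, 176, 173, 173, 173, 171, 162, 167, 168, 173, 163, 153, 150, 147, 143, 137, 135, 132, 136, 139, 140, 134]
[164, 165, 164, 164, 164, 166, 164, 164, 164, 164, 165, 165, 165, 163, 162, 164, 164, 168, 168, 167, 167, 167, 167, 168, 168, 168, 168, 162, 135, 112, 124, 161, 172, 172, 172, 172, 170, 161, 164, 166, 166, 141, 130, 121, 104, 96, 97, 97, 95, 95, 95, 97, 97]
```

>>> drive_tool([
  [0,0,-0.0015,0,0,0,0],
  [0,0,-0.0015,0,0,0,0],
  [-0.0001,-0.0003,-0.002,0,0,0,0],
  [-0.0002,-0.0003,-0.002,0,0,0,0],
  [-0.0001,-0.0003,-0.002,0,0,0,0],
  [0,0,0,0,0,0,0],
])

```text
time_s: 15.0
position: [493.4, 36.9, 251.0]
tool_rot: [2.692, 1.62, -0.001]
wrist_force: [-1.4, -0.2, -0.9]
finger_gap: 10.7
gripper_force: 40.7
```

```bash
python3 st.py w11
```

```text
15.2 [493.49  36.94 251.13] along 91.07548565652434 F [-0.66 -0.72 -0.37] F along -0.9467175335432814 torque [-0.21  0.12 -0.02] 10.894871826689911
[190, 188, 188, 188, 188, 188, 188, 188, 187, 188, 187, 187, 187, 186, 186, 185, 186, 189, 189, 190, 189, 189, 189, 190, 190, 191, 190, 180, 179, 184, 184, 184, 182, 177, 170, 169, 169, 165, 170, 171, 174, 163, 151, 147, 144, 137, 134, 133, 131, 136, 138, 140, 136]
[164, 164, 166, 165, 164, 165, 164, 164, 164, 164, 164, 164, 164, 164, 162, 162, 164, 166, 167, 167, 167, 166, 168, 166, 167, 166, 160, 148, 122, 121, 155, 169, 169, 170, 169, 169, 164, 161, 166, 167, 166, 140, 125, 117, 100, 96, 98, 96, 96, 96, 96, 96, 95]
```

>>> drive_tool([
  [-0.0002,-0.0004,-0.002,0,0,0,0],
  [-0.0002,-0.0003,-0.002,0,0,0,0],
  [-0.0002,-0.0003,-0.002,0,0,0,0],
  [-0.0002,-0.0003,-0.002,0,0,0,0],
  [0,0,0,0,0,0,0],
])

```text
time_s: 15.82
position: [492.9, 35.9, 243.0]
tool_rot: [-2.691, -1.62, 0.0]
wrist_force: [0.5, -1.7, 0.1]
finger_gap: 10.7
gripper_force: 40.8
```

```bash
python3 st.py w12
```

```text
16.025 [492.92  35.87 243.2 ] along 89.86435844787815 F [-0.05 -1.19  0.02] F along -1.0719562489747256 torque [-0.21  0.1  -0.02] 10.951580115328419
[188, 188, 188, 188, 188, 188, 187, 187, 187, 186, 187, 187, 187, 185, 184, 183, 186, 189, 188, 188, 188, 188, 188, 188, 190, 189, 186, 178, 176, 183, 183, 183, 180, 175, 168, 167, 168, 165, 171, 172, 174, 164, 149, 145, 144, 139, 133, 136, 132, 136, 138, 140, 135]
[164, 165, 165, 165, 164, 165, 164, 164, 166, 165, 164, 164, 164, 164, 164, 163, 164, 166, 166, 164, 160, 160, 162, 163, 161, 162, 160, 148, 118, 112, 141, 165, 167, 167, 167, 166, 164, 161, 166, 168, 166, 142, 123, 116, 100, 98, 97, 96, 95, 95, 97, 98, 95]
```

```bash
cat > bm.py <<'E'
from cell import env
from h import *
S0=[np.load("pics/scene.npz"),np.load("pics/scene4.npz")]
F=[];L=[]
for i in range(10):
    f=env.grab_frame("scene");L.append(f["img"].astype(float));o=env.get_obs();F.append(np.r_[o["wrist_force"],o["position"]])
F=np.array(F);print(o["time_s"],F.mean(0),"std",F.std(0)[:3],"along",F.mean(0)[:3]@[.471,.882,0])
def cen(g):
    out=[]
    for r in range(166,200,3):
        c0=int(264+(r-150)*(26/60.));seg=g[r-1:r+2].mean(0)[c0-14:c0+15];b=np.median(seg);w=np.clip(seg-b-12,0,None);out.append((w*np.arange(c0-14,c0+15)).sum()/w.sum() if w.sum()>0 else np.nan)
    return np.array(out)
A=cen(np.mean([s["img"].astype(float).mean(2) for s in S0],0));B=cen(np.mean(L,0).mean(2))
print(A.round(1));print((B-A).round(2))
u=np.array([.471,.882,0]);seat=np.array([450.2,-43.2,0])+u*92;hinge=seat+u*197+[0,0,225]
def line(th):
    k=np.arange(0,225,2.);P=hinge-np.outer(k,u)*np.cos(.18-th)+np.outer(k,[0,0,1])*np.sin(.18-th);p=proj(S0[0],P);i=np.argsort(p[:,1])
    return np.interp(np.arange(166,200,3),p[i,1],p[i,0])
print(line(0).round(1))
for th in(.05,.1,.15,.2): print(th,(line(th)-line(0)).round(2))
E
python3 bm.py
```

```text
16.525 [ -0.22  -1.13   0.06 492.91  35.88 243.21] std [0.51 0.4  0.36] along -1.1015871017877772
[269.3 270.6 272.  273.5 275.1 276.5 278.  279.5 280.8 282.2 283.5 284.9]
[-2.06 -5.79 -5.96 -7.01 -4.81 -1.71 -1.7  -1.48 -1.25 -0.89 -0.59 -0.53]
[267.3 268.7 270.1 271.5 272.9 274.2 275.6 277.  278.4 279.8 281.2 282.6]
0.05 [-1.11 -1.05 -0.98 -0.92 -0.86 -0.79 -0.73 -0.66 -0.6  -0.53 -0.47 -0.4 ]
0.1 [-2.3  -2.16 -2.03 -1.9  -1.76 -1.63 -1.5  -1.36 -1.23 -1.1  -0.96 -0.83]
0.15 [-3.56 -3.35 -3.15 -2.94 -2.73 -2.53 -2.32 -2.11 -1.91 -1.7  -1.49 -1.29]
0.2 [-4.92 -4.64 -4.35 -4.07 -3.78 -3.49 -3.21 -2.92 -2.64 -2.35 -2.07 -1.78]
```

>>> drive_tool([
  [-0.0001,-0.0002,-0.0017,0,0,0,0],
  [-0.0001,-0.0002,-0.0017,0,0,0,0],
  [-0.0001,-0.0002,-0.0016,0,0,0,0],
  [0,0,0,0,0,0,0],
])

```text
time_s: 17.02
position: [492.6, 35.3, 238.1]
tool_rot: [-2.691, -1.62, 0.0]
wrist_force: [-0.2, -0.6, -0.1]
finger_gap: 10.9
gripper_force: 40.8
```

```bash
sed -i 's/range(10)/range(16)/' bm.py; python3 bm.py | head -3
```

```text
17.825 [ -0.15  -1.04   0.46 492.61  35.31 238.2 ] std [0.41 0.53 0.59] along -0.9876193020658774
[269.3 270.6 272.  273.5 275.1 276.5 278.  279.5 280.8 282.2 283.5 284.9]
[-3.41 -5.79 -5.63 -7.14 -6.18 -2.14 -2.3  -1.96 -1.33 -1.22 -0.93 -0.73]
```

>>> drive_tool([
  [-0.0001,-0.0002,0.001,0,0,0,0],
  [0,-0.0001,0.001,0,0,0,0],
  [-0.0001,-0.0002,0.0008,0,0,0,0],
  [0,0,0,0,0,0,0],
])

```text
time_s: 18.32
position: [492.4, 35.0, 241.1]
tool_rot: [-2.691, -1.62, -0.0]
wrist_force: [0.0, 0.8, 0.2]
finger_gap: 10.8
gripper_force: 40.8
```

```bash
sed -i 's/range(16)/range(30)/' bm.py; python3 bm.py | head -3
```

```text
19.825 [ -0.04   1.38  -0.22 492.39  34.87 240.98] std [0.49 0.67 0.52] along 1.1958492951069806
[269.3 270.6 272.  273.5 275.1 276.5 278.  279.5 280.8 282.2 283.5 284.9]
[-2.65 -5.83 -5.83 -7.02 -5.48 -2.01 -1.8  -1.48 -1.29 -1.16 -0.77 -0.4 ]
```

Removing the lateral force also brings the vertical force to zero at this height. I'll null it with +0.35 mm along the beam and re-measure.

>>> drive_tool([
  [0.0001,0.0001,-0.0003,0,0,0,0],
  [0.0001,0.0002,0,0,0,0,0],
  [0,0,0,0,0,0,0],
], squeeze=20)

```text
time_s: 20.2
position: [492.4, 34.9, 240.6]
tool_rot: [2.692, 1.62, -0.001]
wrist_force: [-0.9, 0.4, 0.1]
finger_gap: 10.7
gripper_force: 40.8
```

```bash
python3 bm.py | head -3
```

```text
21.7 [ -0.98  -0.21   0.   492.49  34.97 240.65] std [0.59 0.65 0.56] along -0.6477677772116868
[269.3 270.6 272.  273.5 275.1 276.5 278.  279.5 280.8 282.2 283.5 284.9]
[-2.44 -5.74 -5.69 -7.02 -5.69 -2.12 -1.73 -1.51 -1.29 -1.1  -0.74 -0.28]
```

>>> drive_tool([
  [-0.0001,-0.0001,-0.001,0,0,0,0],
  [0,0,0,0,0,0,0],
  [0,0,0,0,0,0,0.1],
  [0,0,0,0,0,0,0.12],
  [0,0,0,0,0,0,0.14],
  [0,0,0,0,0,0,0.18],
  [0,0,0,0,0,0,0.25],
  [0,0,0,0,0,0,0.35],
  [0,0,0,0,0,0,0.4],
  [0,0,0,0,0,0,0.4],
], squeeze=20)

```text
time_s: 22.95
position: [492.5, 35.0, 239.7]
tool_rot: [-2.691, -1.62, 0.0]
wrist_force: [0.0, -0.1, -0.1]
finger_gap: 34.3
gripper_force: 0.0
```

```bash
sed -i 's/range(30)/range(4)/' bm.py; python3 bm.py | head -3; python3 st.py w20
```

```text
23.15 [ -0.35  -0.26   0.32 492.47  34.97 239.68] std [0.57 0.32 0.48] along -0.3966834189181122
[269.3 270.6 272.  273.5 275.1 276.5 278.  279.5 280.8 282.2 283.5 284.9]
[-3.2  -7.2  -6.41 -6.99 -6.45 -1.88 -2.16 -1.73 -1.42 -1.13 -0.96 -0.74]
23.35 [492.46  34.98 239.67] along 88.86456366085366 F [ 0.24  0.21 -0.01] F along 0.29805149615460474 torque [-0.01  0.02  0.02] 34.08316529064947
[187, 187, 186, 186, 187, 187, 186, 186, 186, 186, 186, 186, 184, 183, 182, 179, 182, 183, 181, 181, 181, 183, 183, 185, 185, 181, 170, 166, 180, 182, 181, 182, 182, 179, 172, 166, 160, 169, 170, 170, 159, 140, 145, 144, 139, 133, 131, 135, 134, 136, 138, 140, 138]
[151, 151, 151, 152, 152, 150, 150, 150, 151, 150, 150, 150, 150, 149, 148, 149, 151, 154, 154, 154, 152, 154, 153, 153, 153, 151, 144, 119, 107, 118, 153, 165, 164, 165, 164, 163, 162, 165, 166, 168, 156, 124, 118, 108, 97, 96, 94, 96, 94, 94, 95, 95, 96]
```

Released with no load left on the fingers. Now I'll retreat straight up.

>>> drive_tool([
  [0,0,0.004,0,0,0,0.4],
  [0,0,0.008,0,0,0,0.4],
  [0,0,0.012,0,0,0,0.4],
  [0,0,0.02,0,0,0,0.4],
  [0,0,0.025,0,0,0,0.4],
  [0,0,0.025,0,0,0,0.4],
  [0,0,0.025,0,0,0,0.4],
  [0,0,0.01,0,0,0,0.4],
  [0,0,0,0,0,0,0.4],
  [0,0,0,0,0,0,0.4],
  [0,0,0,0,0,0,0.4],
  [0,0,0,0,0,0,0.4],
])

```text
time_s: 24.85
position: [492.3, 34.9, 368.2]
tool_rot: [-2.691, -1.62, 0.001]
wrist_force: [-0.1, -0.4, -0.1]
finger_gap: 34.0
gripper_force: 0.0
```

>>> drive_tool([
  [0,0,0,0,0,0,0.4],
  [0,0,0,0,0,0,0.4],
  [0,0,0,0,0,0,0.4],
  [0,0,0,0,0,0,0.4],
  [0,0,0,0,0,0,0.4],
  [0,0,0,0,0,0,0.4],
  [0,0,0,0,0,0,0.4],
  [0,0,0,0,0,0,0.4],
  [0,0,0,0,0,0,0.4],
  [0,0,0,0,0,0,0.4],
  [0,0,0,0,0,0,0.4],
  [0,0,0,0,0,0,0.4],
])

```text
time_s: 26.35
position: [492.5, 35.0, 368.7]
tool_rot: [2.691, 1.62, 0.0]
wrist_force: [-0.6, 0.6, -0.2]
finger_gap: 34.2
gripper_force: 0.0
```

Run:
```python
from cell import env
from h import *
L=[]
for i in range(8):
    L.append(env.grab_frame("wrist"))
g=[cv2.cvtColor(f["img"],cv2.COLOR_RGB2GRAY) for f in L]
for i in(2,4,7): print(cv2.phaseCorrelate(g[0][40:240,190:330].astype(float),g[i][40:240,190:330].astype(float)))
# tab/crossbar visible where the hanging strainer is expected?
P=np.array([492.5,35,239.7+4.4]);print(proj(L[0],[P,P+[0,0,44]]),env.get_obs()["time_s"],env.get_obs()["wrist_force"])
print(g[0][60:200:4,190:330:7])
```

```text
((0.03316670411133771, 0.024358263522174184), 1.0744221926185014)
((-0.021692621270133827, 0.023734600015743013), 1.0860202562550123)
((0.011345757077705798, 0.01955368700457427), 1.0771938664735485)
[[255.28 170.43]
 [255.14 182.52]] 26.75 [ 0.51 -0.09  0.22]
[[115 116 116 117 117 119  74  89  93 191 186  90  88  88  76  78  70  76
   70  74]
 [118 115 112 119 117 115 130 129 132 191 185 126 129 128 111  72  76  73
   79  72]
 [119 118 117 114 116 118 130 135 135 189 185 133 134 131 120  79  79  75
   73  73]
 [115 118 118 117 118 130 134 134 133 190 183 132 132 131 119  95  71  69
   72  81]
 [117 118 119 119 118 132 132 136 135 189 184 134 133 135 119 118  71  74
   74  84]
 [117 111 117 118 128 134 137 135 134 189 186 132 136 131 131 115  76  72
   79  92]
 [119 115 118 118 129 132 136 131 135 189 185 134 134 133 131 121 112  73
   88  91]
 [118 116 119 130 133 135 131 131 134 189 184 135 133 129 133 129 131 127
   89  88]
 [118 118 119 135 135 133 135 133 135 188 185 133 137 132 132 134 135 133
  130 114]
 [115 119 131 134 132 134 134 132 134 188 184 133 135 131 133 131 133 130

[... 1436 characters left out ...]
 132 136
  133 101]
 [132 130 130 130 129 148 142 142 143 131 110 110 126 144 115 129 135 134
   90  89]
 [134 130 131 131 131 165 154 154 153 168 143  93 114 136 120 133 132 130
   92  93]
 [132 134 131 134 131 130 127 174 170 168 139 170 170 132 133 134 133 111
   91  94]
 [132 132 130 130 130 130 129 159 181 165 141 131 143 133 133 131 133 115
   95  90]
 [133 130 130 132 130 129 132 132 157 165 139 135 133 132 133 132 131 117
   90  83]
 [135 131 130 131 130 132 128 132 135 161 136 131 132 131 130 133 129 130
   91  86]
 [134 132 131 136 131 130 129 128 132 162 137 131 135 133 133 130 133 130
   95  88]
 [134 130 137 128 130 133 128 132 130 140 130 135 132 134 133 130 131 130
  128  92]]
```

The crossbar is square across the beam at the expected spot (wrist row 168–172, tab symmetric), and successive frames show no movement. I'll hand the job in.

```bash
python3 -c "
from cell import env
print(env.close_job())"
```

```text
the job is handed in; nothing more can be done
None
```

The strainer is hanging by its crossbar in the balance hook, let go with almost no load on the fingers and still in the last camera frames; I handed the job in at about 27 s, but no verdict came back.

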